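# Lever the heavy mixer up onto its wire prop

## Robot

A 6-joint arm with a two-finger parallel gripper is mounted at the origin on a cart in front of the work surface, level with it; the furniture and walls round the work are solid. World frame = base frame: x ahead of the robot, y to its left, z up, the work surface at z = 0. Lengths are in m, angles in rad, forces in N, time in s.
With the tool pointing down it reaches from about 0.225 to 0.725 m from the base axis. Payload 3.1 kg.
Tool frame: the origin (TCP) lies on the centre line of the jaws, within the pads' length; the fingertips stand 11 mm ahead of it and the grasp point (between the pads) lies 8 mm behind it; z points along the fingers, y is the line along which they close (so a half turn about z gives the same grasp; the last joint's range is limited). The gripper opens to 85 mm and grips with 20 to 120 N. Pads are 22 mm wide; open, the fingers measure 114 mm over their backs; the gripper's body (76 mm by 85 mm) begins 54 mm behind the grasp point. The pads swing forward as they close: fully open they stand 13 mm farther back than shut.
Start: joints at [1.03, 0.048, 0.099, 1.622, 0, 1.443], TCP at [0.211, 0.481, 0.242] pointing down, gripper open.
Joint ranges: [-2.91, 2.91], [-0.99, 1.94], [-1.21, 1.42], [-2.12, 2.29], [-1.49, 1.47], [-3.14, 3.14]. Speed limits (rad/s): [2.79, 2.79, 3.14, 3.14, 3.14, 3.14].

## Interface

Orientations are given as a unit quaternion [x, y, z, w].
In Python, from bench import bot gives the robot as it stands.
- The arm moves only by the shell command python3 -m inch 'ROWS'. ROWS is a JSON object of lists of equal length, an entry for each row: "travel": the shift along the tool's x, y, z in mm, a list of three; "yaw": the turn about the tool's z in degrees; "claw": the closure, from 0 (fully open) to 1 (shut). In form: {"travel": [[dx, dy, dz], ...], "yaw": [yaw, ...], "claw": [claw, ...]}. A call has 1 to 12 rows; each row shifts and turns the commanded pose from where the row before left it, along the tool's axes as they then stand; what a row does not reach is not made up. A row lasts 1/10 s, in which the tool goes at most 50 mm and 8.59 degrees, less where a joint would pass 70% of its speed; a pose out of reach is approached as far as the arm can. A call is refused whole if a number of a shift passes 50 or a number of a turn 8.59, either way. A call with a gripper value outside its range is refused whole. The fingers move at their own pace and stop on an object; the grip force is fixed at half the most. Time passes only in rows, so rows that do not move let the fingers close. It gives the time, the measured TCP pose, the force, the opening and the grip force at its end, in the units of the state.
- bot.get_obs(): the state, without advancing time (a new reading comes with each control period).
- bot.snapshot(name): name is "scene" or "top" or "wrist"; returns the picture (420x560x3 uint8, red, green, blue); there is no depth.
- bot.camera_model(name): a dict with "camera_matrix" (3x3 intrinsics, pixels), "eye" and "orientation" of the camera in the world; the wrist camera has in their place "mount" (4x4, takes a point from camera to tool coordinates, whose origin is the TCP and whose axes are the flange's). Camera axes: x right, y up, looking along -z (the intrinsics and any distortion apply to the point x, -y, -z); pixel columns grow to the right and rows downward; lengths in m; the calibration is good to about 2 mm. The wrist camera is an equidistant fisheye: a pixel r from the principal point sees the ray r / f radians off the axis. A picture is of the moment at which its call begins: read the wrist's pose just before it. camera_model takes no time and is no camera call.
- bot.finish_job(): hands the job in; it is judged then, once.
The state is a dict: "time_s": time; "joints": joint angles; "joint_velocities": joint speeds; "joint_torque": joint torques, N m; "tcp_pos": TCP position; "eef_rot": TCP orientation; "ft_force": force on the tool from outside, world axes, zero at the start; "torque": the same for the moment, N m; "finger_gap": finger opening in m; "grasp_force": force on a finger pad.
Only numpy, scipy, OpenCV 4.12 (cv2) and the standard library are available. Lean on these libraries where they do the work, as an engineer would, in place of code of your own. Each camera call takes 0.05 s, during which the arm holds its last target. There are 200 camera calls.

## Task

Raise the front of the heavy bench mixer onto its folding wire prop so that the worktop under it can be cleaned: push the tongue of the flat pry bar over the fulcrum block into the pocket under the mixer's front lip, and press the handle down steadily until the prop has swung right out, no further, since the prop's foot must barely leave the worktop. Ease the mixer down gently onto the prop, draw the bar out and lay it flat on the worktop well clear of the mixer and the block. Touch the mixer only with the bar, do not shove it along the worktop or let it drop, and leave the white box, the small blue box and the calculator alone.

Things in the scene. Friction and masses are not known exactly. Their poses are not given: they have to be found in the camera images.
- mixer: Bench mixer: heavy grey cast base (3 to 5 kg, differs), white deck, black round platform; 170 (x) x 150 (y) mm, 90 high, loose on four 8 mm rubber feet. Origin on the worktop under its centre; its -x points out of the front, which has the lip and control panel. It tilts up about its rear feet, 78 mm behind the origin. A push of more than about 12 N can shove it.
- mixer_lip (a point): Middle of the lower front edge of the mixer's lip, 85 mm in front of the mixer's origin, 28 mm above the worktop while the mixer is down. Under the lip is the pocket for the bar: 90 mm wide (this point is its middle), 23 mm deep to a solid end wall that reaches from 8 to 28 mm above the worktop, open below, ceiling 28 mm up.
- mixer_rear (a point): Point on the worktop under the rear feet of the mixer, about which it tilts; must not be shoved more than 10 mm. A bar that still bears up against the pocket's ceiling while it is drawn out drags the mixer along, so its tongue has to be dipped loose first.
- prop (a joint): Swing of the wire prop, rad: a steel wire U, pivoted on both sides of the mixer 50 mm in front of its origin. Folded under the mixer it reads 0 to 0.4; a light spring swings it forward as the front rises; past 0.92 (stop 0.98) it is fully out and carries the mixer; let down earlier, it folds again. Its screw setting differs and cannot be read: the lip must rise some 6 to 15 mm until it is out.
- prop_foot (a point): Middle of the prop's foot wire (centre of the wire, 3.5 mm above the worktop while the foot stands on it). It must never be raised above 8.5 mm, that is, hang more than 5 mm over the worktop.
- fulcrum: Loose dark steel fulcrum block, 0.5 kg, 36 (x) x 52 (y) mm, before the mixer's lip. Origin at the centre of its underside; x points roughly to the mixer. A half-round ridge (radius 6 mm) along its y has its top 31 mm above the worktop; on each side a cheek rises to 38 mm, leaving a gap of 33 mm between the cheeks.
- fulcrum_ridge (a point): Top of the ridge of the fulcrum block, midway between the cheeks (31 mm above the worktop).
- bar: Loose flat steel pry bar, 250 x 18 x 8 mm, 0.22 kg; the last 30 mm is a tongue 5 mm thick (flush with the underside), the other end has a black rubber handle 60 mm long, 24 mm wide. Origin at the centre of its underside, x along the bar to the tongue, z up out of its top. It starts flat on the worktop, the tongue pointing left (+y).
- bar_centre (a point): Centre of the pry bar, half-way along and half-way up (4 mm above its underside); near its centre of mass.
- bar_tip (a point): End of the tongue of the pry bar, 125 mm from the bar's centre, 2.5 mm above the underside.
- bar_handle (a point): Point on the top of the handle, 110 mm from the bar's centre, 15 mm from its end: where to press.
- cuvette_box_centre (a point): Centre of a white box with a green knob on its lid, 58 x 82 x 40 mm, near the worktop's front edge; a bystander.
- coverslip_box_centre (a point): Centre of a small blue box, 48 x 64 x 20 mm, near the worktop's front edge; a bystander.
- calculator_centre (a point): Centre of a black pocket calculator, 118 x 62 x 17 mm, lying to the right of the work; a bystander.
Mind the look-alikes: they are no part of the job. Of the things like the fulcrum, leave any that is pink; of the rest the smaller one is meant.

How it is judged:
On the way, in this order (a step that is already met when the one before it is completed fails the run):
1. the tongue of the bar is in the pocket under the lip (x of bar_tip in the frame of mixer between -0.072 and -0.05 m and z of bar_tip in the frame of mixer below 0.028 m and y of bar_tip in the frame of mixer between -0.045 and 0.045 m), for 0.1 s.
2. the front is levered up by the bar on the fulcrum block and the prop has swung out (value of joint prop above 0.92 rad and contact force between bar and mixer above 2 N and contact force between bar and fulcrum above 2 N), for 0.1 s.
3. the mixer stands on its prop (value of joint prop above 0.92 rad and contact force between bar and mixer below 5 N and height (world z) of prop_foot below 0.0045 m), for 0.2 s.
At the end, for the whole second after the job is handed in: the mixer stands still, tilted, on its fully swung-out prop (past 0.92 rad, foot on the worktop); the bar lies flat and still on the worktop (centre under 10 mm up, tilted less than 0.06 rad), its tip more than 60 mm from the middle of the lip, touching neither mixer nor fulcrum block (value of joint prop above 0.92 rad and height (world z) of prop_foot below 0.0045 m and angle between mixer's own z axis and vertical between 0.025 and 0.13 rad and angular speed of mixer below 0.05 rad/s and height (world z) of bar_centre below 0.01 m and angle between bar's own z axis and vertical below 0.06 rad and linear speed of bar below 0.02 m/s and horizontal distance between bar_tip and mixer_lip above 0.06 m and contact force between bar and mixer below 0.1 N and contact force between bar and fulcrum below 0.1 N).
It fails at once if the prop's foot hangs more than 5 mm over the worktop (mixer levered too high) (height (world z) of prop_foot above 0.0085 m).
It fails at once if the mixer is shoved along by more than 10 mm, or forced by the bar with more than 70 N (distance of mixer_rear from where it was at the start of the episode above 0.01 m or contact force between bar and mixer above 70 N).
It fails at once if the mixer is dropped or jerked up (turns faster than 0.5 rad/s) (angular speed of mixer above 0.5 rad/s).
It fails at once if the robot itself touches the mixer (contact force between mixer and the fingers above 1 N or contact force between mixer and the arm above 1 N).
It fails at once if the white box, small blue box or calculator is moved by more than 15 mm (distance of any of cuvette_box_centre, coverslip_box_centre, calculator_centre from where it was at the start of the episode above 0.015 m).
It also fails if it takes over 72 s, if anything falls off the work surface, if the arm or the gripper's body presses on something with over 40 N, if the wrist force passes 120 N, or if a joint passes its speed limit or range.

## Working session

There is one attempt and no reset: what is moved stays moved. The work goes in short steps, Python scripts to look and compute and a shell command to move; the robot and the scene stay as the last step left them, time stands still between calls to the robot, and variables do not carry over. Pictures are saved under pics/ and viewed, at most 10 in all, crops included, and the job is handed in when it is done.

```bash
mkdir -p pics; ls; cat > h.py <<'E'
import numpy as np, cv2
from bench import bot
from scipy.spatial.transform import Rotation as R
def cam(n):
    m=bot.camera_model(n); return m
def ray(n,u,v):
    m=bot.camera_model(n); K=np.array(m["camera_matrix"])
    d=np.array([(u-K[0,2])/K[0,0],(v-K[1,2])/K[1,1]])
    if n=="wrist":
        o=bot.get_obs(); T=np.array(m["mount"]); r=np.hypot(*d); 
        s=np.sin(r)/r if r>1e-9 else 1.; c=np.array([d[0]*s,-d[1]*s,-np.cos(r)])
        W=R.from_quat(o["eef_rot"]).as_matrix()
        return W@T[:3,3]+np.array(o["tcp_pos"]), W@T[:3,:3]@c
    q=np.array(m["orientation"]); Rm=q if q.shape==(3,3) else R.from_quat(q).as_matrix()
    c=np.array([d[0],-d[1],-1]); return np.array(m["eye"]), Rm@c
def pt(n,u,v,z):
    e,d=ray(n,u,v); return e+d*(z-e[2])/d[2]
def snap(n,f):
    im=bot.snapshot(n); cv2.imwrite("pics/"+f,im[:,:,::-1]); return im
E
python3 - <<'E'
from h import *
for n in("scene","top","wrist"): print(n,cam(n))
a=snap("scene","a_s.png");b=snap("top","a_t.png")
o=bot.get_obs();print(o)
E
```

```text
pics
scene {'camera_matrix': array([[542.55654627,   0.        , 289.78996063],
       [  0.        , 542.55654627, 206.57466098],
       [  0.        ,   0.        ,   1.        ]]), 'eye': array([-0.00524174, -0.71336164,  0.93668661]), 'orientation': array([ 0.40879649, -0.10802186, -0.22641687,  0.87746915])}
top {'camera_matrix': array([[396.99007188,   0.        , 273.26962908],
       [  0.        , 396.99007188, 206.19403024],
       [  0.        ,   0.        ,   1.        ]]), 'eye': array([0.25206406, 0.18960615, 1.16899769]), 'orientation': array([-0.083743  ,  0.08506031,  0.71807763, -0.68565032])}
wrist {'camera_matrix': array([[325.1922621 ,   0.        , 271.82376575],
       [  0.        , 325.1922621 , 212.95215259],
       [  0.        ,   0.        ,   1.        ]]), 'mount': array([[ 2.23737856e-04,  9.51839388e-01,  3.06597014e-01,
         7.77117144e-02],
       [ 9.99999971e-01, -2.40430117e-04,  1.66766325e-05,
         9.10634780e-04],
       [ 8.95886316e-05,  3.06597001e-01, -9.51839414e-01,
        -1.31301362e-01],
       [ 0.00000000e+00,  0.00000000e+00,  0.00000000e+00,
         1.00000000e+00]])}
{'time_s': 0.1, 'joints': array([1.03021979e+00, 4.86870342e-02, 9.77203953e-02, 1.62198953e+00,
       2.18650835e-06, 1.44299295e+00]), 'joint_velocities': array([-6.35440170e-04, -3.99807206e-05,  3.60081204e-03, -1.39091934e-04,
       -8.68239037e-05, -7.62521612e-05]), 'joint_torque': array([ 2.61281231e-03, -3.39850473e+01,  3.20935929e+01,  1.58096035e-02,
       -1.75589153e-04, -9.12521301e-06]), 'tcp_pos': array([0.21033913, 0.48043797, 0.2412117 ]), 'eef_rot': array([ 2.04924389e-01,  9.78777211e-01, -1.01981532e-03, -3.55250582e-04]), 'ft_force': array([-0.94923038,  0.18200099, -0.25449723]), 'torque': array([-0.02025554,  0.00806411, -0.03280251]), 'grasp_force': 0.0, 'finger_gap': 0.0853421563233292}
```

View pics/a_t.png

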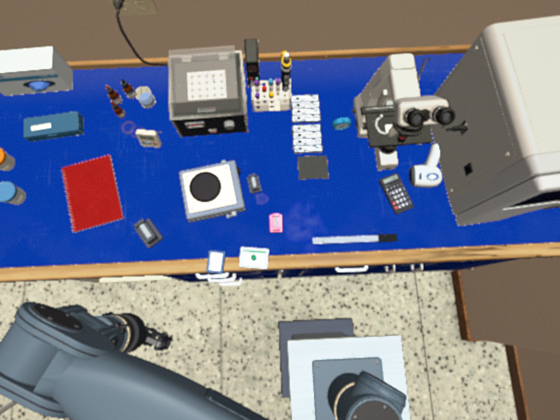

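View pics/a_s.png

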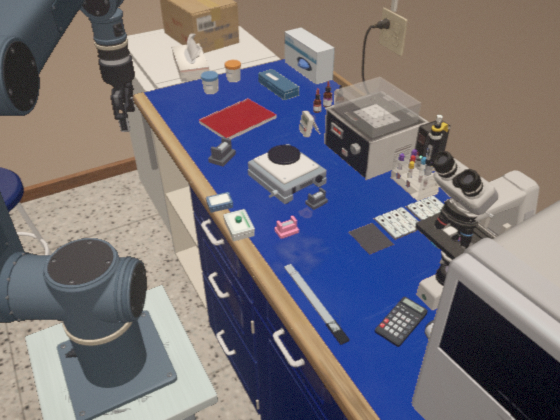

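```bash
python3 - <<'E'
import cv2,numpy as np
t=cv2.imread("pics/a_t.png")[145:255,120:300];s=cv2.imread("pics/a_s.png")[125:250,200:350]
cv2.imwrite("pics/b.png",np.vstack([cv2.resize(t,None,fx=3,fy=3,interpolation=2)[:300],cv2.resize(cv2.imread("pics/a_s.png")[135:235,200:380],None,fx=3,fy=3,interpolation=2)]))
from h import *
for n,u,v,z in [("top",254,184,.03),("top",148,232,.03),("top",276,223,.03),("top",313,240,.004),("top",396,238,.006),("top",210,190,.09)]: print(u,v,pt(n,u,v,z).round(3))
E
```

```text
254 184 [0.601 0.236 0.03 ]
148 232 [0.47  0.549 0.03 ]
276 223 [0.479 0.175 0.03 ]
313 240 [0.428 0.068 0.004]
396 238 [ 0.422 -0.177  0.006]
210 190 [0.571 0.358 0.09 ]
```

View pics/b.png

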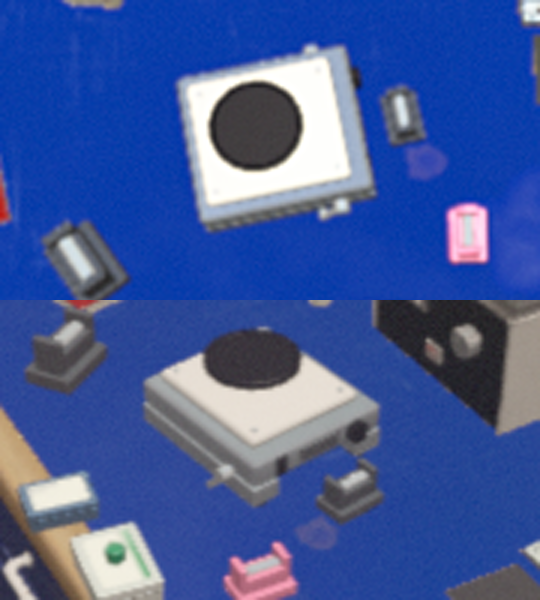

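The fulcrum-like things in the top picture are the large grey one (148,232), the pink one (276,223) and the small grey one (254,184). The small grey one is meant: it is not pink, it is smaller than the other grey one, and it stands before the mixer's front, which faces right (-y). Next I go above the work for a closer look.

```bash
python3 -m inch '{"travel":[[0,0,-8],[0,0,-8],[0,0,-8],[0,0,-8],[0,0,-8],[0,0,-8],[0,0,-8],[0,0,-4],[0,0,0]],"yaw":[8.3,8.3,8.3,8.3,8.3,8.3,8.3,8.3,0],"claw":[0,0,0,0,0,0,0,0,0]}'
python3 -m inch '{"travel":[[-29,24,0],[-29,24,0],[-29,24,0],[-29,24,0],[-29,24,0],[-29,24,0],[-29,24,0],[-29,24,0],[-29,24,0],[-29,24,0],[-29,24,0],[-29,24,0]],"yaw":[0,0,0,0,0,0,0,0,0,0,0,0],"claw":[0,0,0,0,0,0,0,0,0,0,0,0]}'
python3 -m inch '{"travel":[[0,0,0],[0,0,0],[0,0,0]],"yaw":[0,0,0],"claw":[0,0,0]}'
python3 - <<'E'
from h import *
o=bot.get_obs(); print(o["tcp_pos"],R.from_quat(o["eef_rot"]).as_matrix().round(3))
im=snap("wrist","c.png"); cv2.imwrite("pics/c2.png",cv2.resize(im[:,:,::-1],(800,600),interpolation=2))
E
```

```text
time_s: 1.0
tcp_pos: [0.2107, 0.481, 0.3025]
eef_rot: [0.707, 0.707, 0.0, -0.0]
ft_force: [0.6, 0.3, 1.5]
finger_gap: 0.0854
grasp_force: 0.0
time_s: 2.2
tcp_pos: [0.4988, 0.1312, 0.3015]
eef_rot: [0.706, 0.708, -0.0, -0.0]
ft_force: [0.5, 0.4, 0.4]
finger_gap: 0.0853
grasp_force: 0.0
time_s: 2.5
tcp_pos: [0.4976, 0.1333, 0.302]
eef_rot: [0.707, 0.708, -0.0, -0.001]
ft_force: [-0.1, -0.3, -0.1]
finger_gap: 0.0856
grasp_force: 0.0
[0.49761994 0.13325318 0.30199859] [[-0.001  1.    -0.001]
 [ 1.     0.001  0.   ]
 [ 0.    -0.001 -1.   ]]
```

View pics/c2.png

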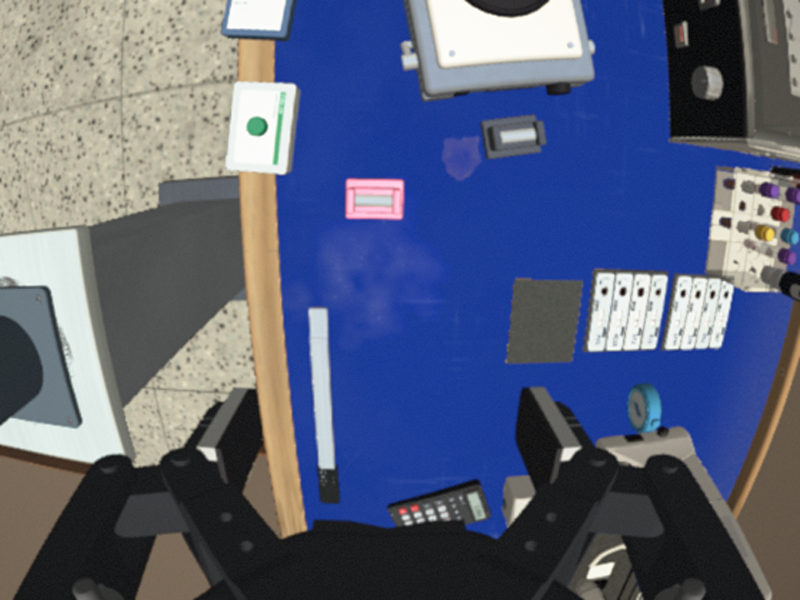

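Wrist view (800x600 scale): ridge centre (518,135), mixer lower front edge (424,98) to (592,80), bar tongue end (318,309), handle end (329,501), pink decoy (375,199), calculator (440,505). The mixer's front faces the camera.

```bash
python3 - <<'E'
from h import *
k=1/1.4286
P=lambda u,v,z:pt("wrist",u*k,v*k,z)
for n,u,v,z in [("ridgeL",499,139,.031),("ridgeR",537,134,.031),("lipL",424,98,.028),("lipR",592,81,.028),("topL",412,0,.06),("deckFL",430,84,.075),("deckFR",590,62,.075),("tip",318,309,.005),("hend",329,501,.008),("matLL",507,362,0),("matUR",582,280,0),("blkFL",488,157,.0),("blkFR",545,151,.0)]: print(n,P(u,v,z).round(4))
# bar by mask, refine
im=cv2.imread("pics/c.png"); 
g=im[200:330,205:245].astype(int); m=((g.max(2)-g.min(2)<70)&(g.max(2)>120)).astype(np.uint8)
n,l,s,c=cv2.connectedComponentsWithStats(m); i=1+s[1:,4].argmax()
ys,xs=np.nonzero(l==i); print("bar mask rows",ys.min()+200,ys.max()+200,len(ys))
for r in (ys.min(),ys.max()): 
  q=xs[abs(ys-r)<3].mean()+205; print(q,r+200,pt("wrist",q,r+200,.008).round(4))
t=im[40:130,270:430]; cv2.imwrite("pics/d.png",cv2.resize(t,None,fx=5,fy=5,interpolation=2))
E
```

```text
ridgeL [0.5938 0.2331 0.031 ]
ridgeR [0.6285 0.2399 0.031 ]
lipL [0.5285 0.2668 0.028 ]
lipR [0.6829 0.2951 0.028 ]
topL [0.5168 0.3462 0.06  ]
deckFL [0.5297 0.2717 0.075 ]
deckFR [0.6599 0.3016 0.075 ]
tip [0.4294 0.0693 0.005 ]
hend [ 0.4271 -0.1747  0.008 ]
matLL [0.6232 0.0092 0.    ]
matUR [0.6965 0.0993 0.    ]
blkFL [0.5909 0.217  0.    ]
blkFR [0.647  0.2261 0.    ]
bar mask rows 215 328 1520
222.34146341463415 215 [0.4296 0.0722 0.008 ]
228.48275862068965 328 [ 0.4275 -0.1235  0.008 ]
```

View pics/d.png

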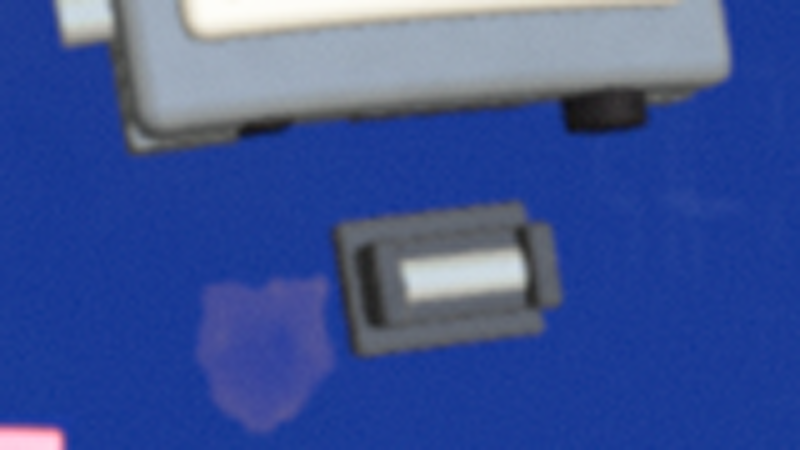

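The ridge is near (0.611, 0.2365), the lip about 45 mm beyond it, heading about 11°, and the bar's centre is at (0.428, -0.052). The tool can't pitch, so this is the plan:
- Lay the bar across the fulcrum's cheeks so that it slopes.
- Regrip it at that slope.
- Insert the tongue into the pocket.

First I pick the bar up.

```bash
python3 -m inch '{"travel":[[-23,-9,18],[-23,-9,18],[-23,-9,18],[-23,-9,18],[-23,-9,18],[-23,-9,18],[-23,-9,18],[-24,-7,18],[0,0,30],[0,0,30],[0,0,30],[0,0,0]],"yaw":[0,0,0,0,0,0,0,0,0,0,0,0],"claw":[0,0,0,0,0,0,0,0,0,0.2,0.3,0.3]}'
python3 -m inch '{"travel":[[0,0,20],[0,0,18],[0,0,0],[0,0,0]],"yaw":[0,0,0,0],"claw":[0.4,0.5,0.5,0.5]}'
python3 - <<'E'
from h import *
o=bot.get_obs(); print(o["tcp_pos"],o["finger_gap"])
im=snap("wrist","e.png")
E
```

```text
time_s: 3.75
tcp_pos: [0.424, -0.0502, 0.064]
eef_rot: [0.707, 0.708, -0.002, -0.004]
ft_force: [-1.6, 1.1, -1.8]
finger_gap: 0.06
grasp_force: 0.0
time_s: 4.15
tcp_pos: [0.4288, -0.0519, 0.0318]
eef_rot: [0.707, 0.707, 0.0, 0.001]
ft_force: [-0.1, 0.1, 0.1]
finger_gap: 0.0427
grasp_force: 0.0
[ 0.42879781 -0.05192123  0.03176527] 0.04273551818084944
```

View pics/e.png

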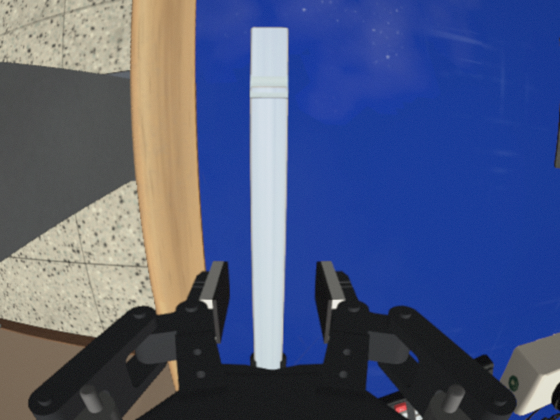

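The bar stands centred between the fingers (columns 250-288, tongue end at row 28). I go down, close and lift.

```bash
python3 -c "
from h import *
print(pt('wrist',270,28,.005),pt('wrist',269,88,.008))"
python3 -m inch '{"travel":[[0,0,9],[0,0,9],[0,0,0],[0,0,0],[0,0,0],[0,0,0],[0,0,0],[0,0,0]],"yaw":[0,0,0,0,0,0,0,0],"claw":[0.6,0.7,1,1,1,1,1,1]}'
python3 -m inch '{"travel":[[0,0,-10],[0,0,-20],[0,0,-25],[0,0,-25],[0,0,0],[0,0,0]],"yaw":[0,0,0,0,0,0],"claw":[1,1,1,1,1,1]}'
```

```text
[0.42983856 0.06857922 0.005     ] [0.42939881 0.03825144 0.008     ]
time_s: 5.0
tcp_pos: [0.428, -0.0523, 0.0122]
eef_rot: [0.707, 0.707, -0.0, -0.0]
ft_force: [0.1, -0.2, -2.3]
finger_gap: 0.0162
grasp_force: 60.5
time_s: 5.6
tcp_pos: [0.4289, -0.0525, 0.0931]
eef_rot: [0.707, 0.707, 0.001, 0.001]
ft_force: [-0.0, -0.8, -2.5]
finger_gap: 0.0161
grasp_force: 60.6
```

```bash
python3 -m inch '{"travel":[[22,4,0],[22,4,0],[22,4,0],[22,4,0],[22,4,0],[20,2,0],[0,0,0]],"yaw":[0,0,0,0,0,0,0],"claw":[1,1,1,1,1,1,1]}'
python3 -m inch '{"travel":[[0,0,0],[0,0,0],[0,0,0],[0,0,0],[0,0,0],[0,0,0],[0,0,0],[0,0,0],[0,0,0],[0,0,0],[0,0,0],[0,0,0]],"yaw":[-8.2,-8.2,-8.2,-8.2,-8.2,-8.2,-8.2,-8.2,-8.2,-8.2,-8,0],"claw":[1,1,1,1,1,1,1,1,1,1,1,1]}'
python3 -m inch '{"travel":[[-15,20,0],[-18,25,0],[-18,25,0],[-18,25,0],[-18,25,0],[-13,20,0],[-7,7,0],[0,0,0],[0,0,0]],"yaw":[0,0,0,0,0,0,0,0,0],"claw":[1,1,1,1,1,1,1,1,1]}'
python3 - <<'E'
from h import *
snap("wrist","f.png")
E
```

```text
time_s: 6.3
tcp_pos: [0.4489, 0.0796, 0.0903]
eef_rot: [0.706, 0.708, -0.001, -0.002]
ft_force: [-0.7, -0.3, -2.7]
finger_gap: 0.0159
grasp_force: 60.5
time_s: 7.5
tcp_pos: [0.4491, 0.0769, 0.0908]
eef_rot: [0.001, 1.0, -0.0, -0.001]
ft_force: [0.1, 0.7, -2.5]
finger_gap: 0.0164
grasp_force: 60.5
time_s: 8.4
tcp_pos: [0.5566, 0.2235, 0.0916]
eef_rot: [0.001, 1.0, -0.001, -0.001]
ft_force: [0.1, -0.2, -2.2]
finger_gap: 0.0158
grasp_force: 60.5
```

View pics/f.png

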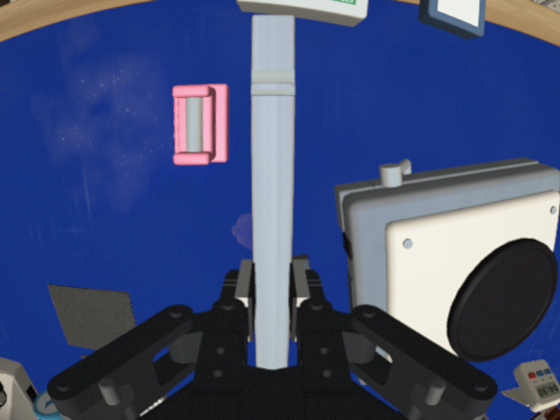

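```bash
python3 - <<'E'
from h import *
for u,v,z in [(240,12,.04),(365,22,.04),(240,10,0),(365,22,0),(273,16,.082),(228,90,0),(228,160,0.0),(340,190,.06),(345,215,.03)]: print(u,v,z,pt("wrist",u,v,z).round(4))
E
```

```text
240 12 0.04 [0.4206 0.2063 0.04  ]
365 22 0.04 [0.4243 0.277  0.04  ]
240 10 0 [0.4063 0.2025 0.    ]
365 22 0 [0.4122 0.2885 0.    ]
273 16 0.082 [0.4363 0.2245 0.082 ]
228 90 0 [0.4635 0.1943 0.    ]
228 160 0.0 [0.5121 0.1933 0.    ]
340 190 0.06 [0.5191 0.2595 0.06  ]
345 215 0.03 [0.5427 0.2703 0.03  ]
```

```bash
python3 -m inch '{"travel":[[-5,0,8],[0,0,10],[0,0,10],[0,0,9],[0,0,0],[0,0,0]],"yaw":[0,0,0,0,0,0],"claw":[1,1,1,1,1,1]}'
python3 -m inch '{"travel":[[0,0,1],[0,0,0]],"yaw":[0,0],"claw":[1,1]}'
python3 -m inch '{"travel":[[0,0,1],[0,0,0]],"yaw":[0,0],"claw":[1,1]}'
python3 -m inch '{"travel":[[0,0,1],[0,0,0]],"yaw":[0,0],"claw":[1,1]}'
python3 -m inch '{"travel":[[0,0,1],[0,0,0]],"yaw":[0,0],"claw":[1,1]}'

```

```text
time_s: 9.05
tcp_pos: [0.5618, 0.2244, 0.0545]
eef_rot: [0.0, 1.0, -0.0, -0.001]
ft_force: [-0.1, 0.2, -2.1]
finger_gap: 0.0158
grasp_force: 60.5
time_s: 9.25
tcp_pos: [0.5628, 0.2248, 0.0549]
eef_rot: [0.0, 1.0, 0.0, 0.001]
ft_force: [-0.5, -0.3, -2.7]
finger_gap: 0.0158
grasp_force: 60.5
time_s: 9.45
tcp_pos: [0.5625, 0.2247, 0.0536]
eef_rot: [0.0, 1.0, 0.0, 0.0]
ft_force: [-0.3, -0.2, -1.1]
finger_gap: 0.016
grasp_force: 60.5
time_s: 9.65
tcp_pos: [0.5623, 0.2246, 0.0522]
eef_rot: [0.0, 1.0, -0.0, -0.0]
ft_force: [0.6, 0.5, -1.8]
finger_gap: 0.0159
grasp_force: 60.5
time_s: 9.85
tcp_pos: [0.5623, 0.2245, 0.0511]
eef_rot: [0.0, 1.0, -0.0, -0.0]
ft_force: [0.3, -0.2, -1.6]
finger_gap: 0.0159
grasp_force: 60.5
```

```bash
python3 -m inch '{"travel":[[0,0,1],[0,0,0]],"yaw":[0,0],"claw":[1,1]}'
python3 -m inch '{"travel":[[0,0,1],[0,0,0],[0,0,0],[0,0,0],[0,0,0],[0,0,0]],"yaw":[0,0,0,0,0,0],"claw":[1,0.75,0.75,0.75,0.73,0.73]}'
python3 -m inch '{"travel":[[0,0,3],[0,0,3],[0,0,3],[0,0,3],[0,0,3],[0,0,0]],"yaw":[0,0,0,0,0,0],"claw":[0.73,0.73,0.73,0.73,0.73,0.73]}'
python3 - <<'E'
from h import *
a=snap("wrist","g1.png");b=snap("scene","g2.png")
cv2.imwrite("pics/g.png",np.vstack([a[:,:,::-1][:,100:500][:300].repeat(1,0),cv2.resize(b[150:300,150:350,::-1],(400,300),interpolation=2)]))
E
```

```text
time_s: 10.05
tcp_pos: [0.5623, 0.2245, 0.0501]
eef_rot: [0.0, 1.0, -0.0, -0.0]
ft_force: [-0.4, -0.5, -1.2]
finger_gap: 0.0161
grasp_force: 60.5
time_s: 10.65
tcp_pos: [0.5625, 0.2246, 0.0495]
eef_rot: [0.0, 1.0, 0.0, 0.0]
ft_force: [-0.0, -0.2, -0.4]
finger_gap: 0.0232
grasp_force: 0.0
time_s: 11.25
tcp_pos: [0.5618, 0.2244, 0.0335]
eef_rot: [0.0, 1.0, -0.0, -0.001]
ft_force: [-0.4, -0.1, -0.5]
finger_gap: 0.0232
grasp_force: 0.0
```

View pics/g.png

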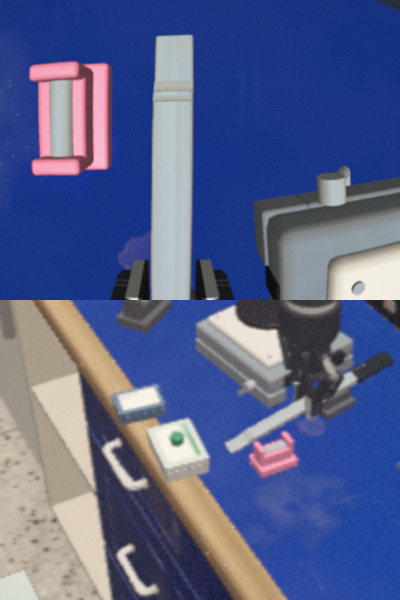

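The bar now slopes as planned: its tongue end, at wrist pixel (275,37), is on the worktop and its handle is up over the cheek. I regrip it there.

```bash
python3 - <<'E'
from h import *
print(pt("wrist",275,37,.005),pt("wrist",273,87,.011), bot.get_obs()["tcp_pos"])
E
python3 -m inch '{"travel":[[0,0,0],[0,0,0],[0,0,0],[0,0,0],[0,0,0],[0,0,0]],"yaw":[0,0,0,0,0,0],"claw":[0.9,1,1,1,1,1]}'
python3 -m inch '{"travel":[[0,0,-5],[0,0,-15],[0,0,-20],[0,0,-20],[0,0,-10],[0,0,0],[0,0,0]],"yaw":[0,0,0,0,0,0,0],"claw":[1,1,1,1,1,1,1]}'
python3 - <<'E'
from h import *
a=snap("wrist","i1.png");b=snap("scene","i2.png")
E
```

```text
[0.44733424 0.22654018 0.005     ] [0.47309754 0.22553395 0.011     ] [0.56226028 0.22451899 0.03409752]
time_s: 11.95
tcp_pos: [0.5624, 0.2247, 0.0346]
eef_rot: [0.0, 1.0, 0.0, 0.0]
ft_force: [-1.3, 0.1, 1.6]
finger_gap: 0.0162
grasp_force: 58.6
time_s: 12.65
tcp_pos: [0.5623, 0.2245, 0.1041]
eef_rot: [0.0, 1.0, -0.0, -0.0]
ft_force: [0.5, 0.0, -1.7]
finger_gap: 0.0162
grasp_force: 58.6
```

```bash
python3 - <<'E'
from h import *
for f in("g1.png","i1.png"):
    im=cv2.imread("pics/"+f).astype(int); c=im[:,262:286]; m=(c[:,:,2]>90).mean(1)>.6
    r=np.nonzero(m[:250])[0]; print(f,r[:3]); print(c[60:110,:,2].mean(1).round().astype(int).tolist())
E
```

```text
g1.png [35 36 37]
[179, 179, 180, 179, 179, 180, 180, 180, 180, 180, 180, 180, 180, 180, 180, 180, 180, 180, 180, 180, 179, 177, 177, 179, 180, 180, 178, 176, 173, 166, 161, 171, 181, 184, 183, 182, 179, 177, 175, 168, 157, 169, 182, 184, 184, 184, 183, 184, 184, 183]
i1.png [0 1 2]
[178, 179, 179, 179, 178, 179, 179, 179, 179, 179, 179, 179, 179, 179, 179, 179, 179, 179, 179, 178, 177, 178, 180, 180, 180, 179, 175, 173, 165, 161, 173, 181, 183, 182, 181, 178, 177, 174, 164, 157, 173, 182, 183, 183, 183, 183, 183, 183, 183, 183]
```

The tilt held: the tongue step moved 1 px at most. I back off, turn the bar to the mixer's heading and go to a staging pose.

```bash
python3 -m inch '{"travel":[[-1,-21,0],[-1,-21,0],[-1,-21,0],[-1,-21,0],[-2,-20,0],[-2,-20,0],[0,0,0]],"yaw":[0,0,0,0,0,0,0],"claw":[1,1,1,1,1,1,1]}'
python3 -m inch '{"travel":[[0,0,0],[0,0,0],[0,0,0],[0,0,0],[0,0,0],[0,0,0],[0,0,0],[0,0,0],[0,0,0],[0,0,0],[0,0,0],[0,0,0]],"yaw":[7.9,7.9,7.9,7.9,7.9,7.9,7.9,7.9,7.9,7.9,0,0],"claw":[1,1,1,1,1,1,1,1,1,1,1,1]}'
python3 -m inch '{"travel":[[6,16,0],[6,16,0],[7,17,0],[7,17,0],[0,0,8],[0,0,8],[0,0,8],[0,0,0],[0,0,0]],"yaw":[0,0,0,0,0,0,0,0,0],"claw":[1,1,1,1,1,1,1,1,1]}'
python3 - <<'E'
from h import *
o=bot.get_obs();print(o["tcp_pos"])
a=snap("wrist","j1.png"); cv2.imwrite("pics/j.png",cv2.resize(a[0:260,140:420,::-1],None,fx=2.3,fy=2.3,interpolation=2)); print(R.from_quat(o["eef_rot"]).as_matrix().round(3))
E
```

```text
time_s: 13.45
tcp_pos: [0.5696, 0.0981, 0.1028]
eef_rot: [0.002, 1.0, -0.001, -0.001]
ft_force: [-0.6, 0.9, -2.7]
finger_gap: 0.0164
grasp_force: 58.8
time_s: 14.65
tcp_pos: [0.5697, 0.101, 0.1035]
eef_rot: [0.635, 0.772, -0.0, -0.001]
ft_force: [0.7, -0.1, -1.6]
finger_gap: 0.0165
grasp_force: 58.8
time_s: 15.55
tcp_pos: [0.6291, 0.1382, 0.0795]
eef_rot: [0.636, 0.771, -0.001, -0.001]
ft_force: [1.0, -1.1, -1.9]
finger_gap: 0.0165
grasp_force: 59.0
[0.62908531 0.13818558 0.07952849]
[[-0.19   0.982 -0.002]
 [ 0.982  0.19  -0.   ]
 [ 0.    -0.002 -1.   ]]
```

View pics/j.png

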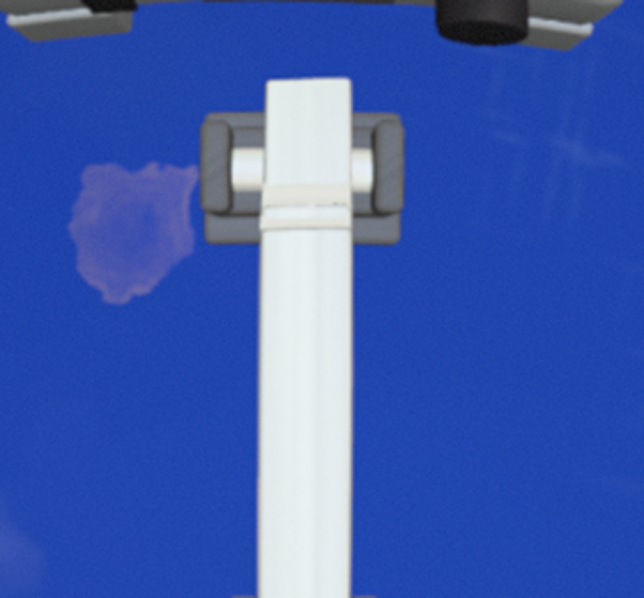

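```bash
python3 - <<'E'
from h import *
P=lambda u,v,z:pt("wrist",140+u/2.3,v/2.3,z)
n=np.array([-.19,.982]);b=np.array([.982,.19]);r=P(302,170,.031)[:2]
for nm,u,v,z in [("ridge",302,170,.031),("tip",308,79,.046),("tabL",35,40,.008),("tabLi",130,30,.008),("tabR",580,49,.008),("lip",300,2,.028),("cheekL",217,118,.038),("cheekR",388,115,.038)]:
    p=P(u,v,z); print(nm,p.round(4),((p[:2]-r)@n).round(4),((p[:2]-r)@b).round(4))
E
```

```text
ridge [0.6118 0.2366 0.031 ] 0.0 0.0
tip [0.6095 0.2556 0.046 ] 0.0191 0.0014
tabL [0.5299 0.2669 0.008 ] 0.0453 -0.0746
tabLi [0.5572 0.2718 0.008 ] 0.045 -0.047
tabR [0.6798 0.2933 0.008 ] 0.0428 0.0775
lip [0.6029 0.2797 0.028 ] 0.044 -0.0005
cheekL [0.5906 0.2446 0.038 ] 0.0119 -0.0193
cheekR [0.6286 0.2527 0.038 ] 0.0126 0.0196
```

```bash
python3 -m inch '{"travel":[[0,0,6],[0,0,6],[0,0,4],[0,0,0]],"yaw":[0,0,0,0],"claw":[1,1,1,1]}'
python3 -m inch '{"travel":[[0,0,1],[0,0,0]],"yaw":[0,0],"claw":[1,1]}'
python3 -m inch '{"travel":[[0,0,1],[0,0,0]],"yaw":[0,0],"claw":[1,1]}'
python3 -m inch '{"travel":[[0,0,1],[0,0,0]],"yaw":[0,0],"claw":[1,1]}'
python3 - <<'E'
from h import *
a=bot.snapshot("wrist"); cv2.imwrite("pics/k.png",cv2.resize(a[0:200,160:400,::-1],None,fx=2.5,fy=2.5))
E
```

```text
time_s: 16.0
tcp_pos: [0.6293, 0.1385, 0.063]
eef_rot: [0.636, 0.771, -0.001, -0.001]
ft_force: [-0.2, -0.3, -2.2]
finger_gap: 0.0164
grasp_force: 59.0
time_s: 16.2
tcp_pos: [0.6302, 0.1386, 0.0633]
eef_rot: [0.636, 0.771, 0.0, 0.0]
ft_force: [0.7, -0.4, -1.9]
finger_gap: 0.0164
grasp_force: 59.0
time_s: 16.4
tcp_pos: [0.6302, 0.1387, 0.0624]
eef_rot: [0.636, 0.771, 0.0, 0.0]
ft_force: [-0.4, -0.8, -2.4]
finger_gap: 0.0164
grasp_force: 59.0
time_s: 16.6
tcp_pos: [0.6301, 0.1386, 0.0612]
eef_rot: [0.636, 0.771, -0.0, -0.0]
ft_force: [0.8, 0.2, -2.3]
finger_gap: 0.0162
grasp_force: 59.0
```

```bash
python3 -m inch '{"travel":[[4,0,1],[4,0,1],[4,0,1],[4,0,1],[4,0,1],[0,0,0]],"yaw":[0,0,0,0,0,0],"claw":[1,1,1,1,1,1]}'
python3 -m inch '{"travel":[[4,0,1],[4,0,1],[4,0,1],[0,0,0]],"yaw":[0,0,0,0],"claw":[1,1,1,1]}'
python3 - <<'E'
from h import *
o=bot.get_obs();print(o["tcp_pos"])
a=bot.snapshot("wrist"); b=snap("scene","l2.png"); cv2.imwrite("pics/l.png",np.vstack([cv2.resize(a[0:200,160:400,::-1],(480,300)),cv2.resize(b[145:225,245:373,::-1],(480,300),interpolation=2)]))
E
```

```text
time_s: 17.25
tcp_pos: [0.626, 0.159, 0.056]
eef_rot: [0.636, 0.772, -0.0, -0.0]
ft_force: [0.6, 0.1, -2.0]
finger_gap: 0.0165
grasp_force: 59.0
time_s: 17.65
tcp_pos: [0.6237, 0.1707, 0.053]
eef_rot: [0.636, 0.772, -0.0, -0.0]
ft_force: [-0.0, -0.9, -2.8]
finger_gap: 0.0161
grasp_force: 59.0
[0.62372606 0.17070313 0.05303792]
```

View pics/l.png

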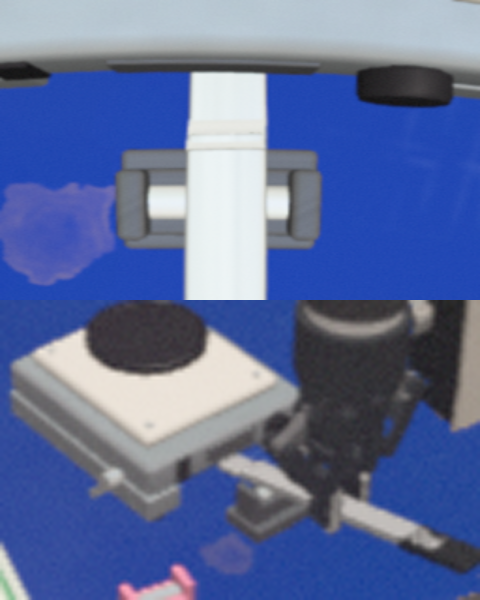

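The tongue is entering the pocket, with the bar centred over the ridge between the cheeks. That was my tenth picture, so from here I work from numbers only.

```bash
python3 -m inch '{"travel":[[2,0,0.5],[2,0,0.5],[0,0,0]],"yaw":[0,0,0],"claw":[1,1,1]}'
python3 -m inch '{"travel":[[2,0,0.5],[2,0,0.5],[0,0,0]],"yaw":[0,0,0],"claw":[1,1,1]}'
python3 -m inch '{"travel":[[1,0,0.5],[0,0,0],[0,0,0]],"yaw":[0,0,0],"claw":[1,1,1]}'
python3 -m inch '{"travel":[[0,0,0.5],[0,0,0],[0,0,0]],"yaw":[0,0,0],"claw":[1,1,1]}'
```

```text
time_s: 18.05
tcp_pos: [0.6232, 0.1742, 0.0522]
eef_rot: [0.636, 0.771, -0.0, -0.0]
ft_force: [-0.3, 0.0, -1.7]
finger_gap: 0.016
grasp_force: 59.0
time_s: 18.35
tcp_pos: [0.6224, 0.1782, 0.0512]
eef_rot: [0.636, 0.771, -0.0, -0.0]
ft_force: [1.3, 0.4, -2.6]
finger_gap: 0.0159
grasp_force: 59.0
time_s: 18.65
tcp_pos: [0.6223, 0.1789, 0.0508]
eef_rot: [0.636, 0.771, -0.0, -0.0]
ft_force: [-0.1, 0.6, -2.6]
finger_gap: 0.0163
grasp_force: 59.0
time_s: 18.95
tcp_pos: [0.6225, 0.1788, 0.0505]
eef_rot: [0.636, 0.771, 0.0, 0.0]
ft_force: [-0.3, -0.1, -2.0]
finger_gap: 0.0161
grasp_force: 59.1
```

```bash
python3 -m inch '{"travel":[[1.5,0,0.5],[0,0,0.5],[0,0,0]],"yaw":[0,0,0],"claw":[1,1,1]}'
python3 -m inch '{"travel":[[0,0,0],[0,0,0],[0,0,0],[0,0,0],[0,0,0],[0,0,0]],"yaw":[0,0,0,0,0,0],"claw":[0.9,0.75,0.73,0.73,0.73,0.73]}'
python3 - <<'E'
from h import *
snap("scene","m2.png"); a=snap("wrist","m1.png").astype(int)
c=a[:,250:290,:].mean((1,2)).round().astype(int); print(c[:120].tolist())
E
python3 -m inch '{"travel":[[0,0,-5],[0,0,-10],[0,0,-15],[0,0,-15],[0,0,-20],[0,0,0],[0,0,0]],"yaw":[0,0,0,0,0,0,0],"claw":[0.73,0.73,0.73,0.73,0.73,0.73,0.73]}'
python3 - <<'E'
from h import *
snap("scene","n2.png"); snap("wrist","n1.png")
im=cv2.imread("pics/n1.png"); n=np.array([-.19,.982])
# bar + handle location: dark handle columns along image centre
g=im[:,262:282].max(2).mean(1); print(g.round().astype(int)[::6].tolist())
E
```

```text
time_s: 19.25
tcp_pos: [0.6223, 0.1805, 0.0496]
eef_rot: [0.636, 0.771, 0.0, 0.0]
ft_force: [0.3, -0.0, -0.5]
finger_gap: 0.0163
grasp_force: 59.2
time_s: 19.85
tcp_pos: [0.6221, 0.1803, 0.0494]
eef_rot: [0.636, 0.771, 0.0, 0.0]
ft_force: [0.1, -0.3, 1.2]
finger_gap: 0.0232
grasp_force: 0.0
[239, 236, 229, 221, 210, 197, 183, 168, 153, 165, 191, 198, 198, 197, 197, 197, 197, 197, 197, 197, 197, 197, 197, 197, 197, 198, 198, 198, 198, 198, 198, 198, 199, 199, 199, 199, 199, 199, 199, 199, 199, 200, 200, 199, 196, 194, 191, 188, 186, 183, 180, 177, 174, 171, 167, 159, 148, 136, 124, 112, 105, 112, 113, 98, 72, 56, 56, 98, 173, 212, 216, 215, 215, 215, 216, 216, 216, 212, 212, 213, 214, 214, 213, 212, 211, 209, 204, 207, 215, 220, 221, 220, 218, 215, 214, 212, 204, 194, 209, 219, 220, 220, 220, 220, 221, 220, 221, 221, 221, 221, 221, 221, 221, 221, 221, 221, 221, 221, 222, 223]
time_s: 20.65
tcp_pos: [0.6231, 0.1806, 0.1161]
eef_rot: [0.636, 0.771, 0.001, 0.001]
ft_force: [0.5, -0.2, 0.3]
finger_gap: 0.0232
grasp_force: 0.0
[249, 249, 249, 249, 250, 250, 234, 153, 175, 175, 176, 175, 145, 91, 219, 203, 221, 199, 222, 222, 222, 222, 222, 222, 222, 222, 222, 222, 222, 222, 222, 221, 221, 222, 221, 221, 221, 221, 221, 221, 221, 220, 220, 220, 220, 220, 220, 220, 220, 219, 219, 218, 218, 218, 217, 219, 41, 40, 40, 40, 40, 40, 26, 28, 27, 27, 26, 26, 27, 27]
```

```bash
python3 - <<'E'
from h import *
im=cv2.imread("pics/n1.png").astype(int); o=bot.get_obs(); W=R.from_quat(o["eef_rot"]).as_matrix()
for r,z in((110,.045),(180,.05),(250,.055),(310,.06)):
    x=np.nonzero((im[r,200:345].min(1)>140))[0]+200
    p=pt("wrist",x.mean(),r,z); print(r,x.min(),x.max(),p.round(4),(W.T@(p-o["tcp_pos"])).round(4))
E
python3 -m inch '{"travel":[[-15,0,0],[-25,0,0],[-25,0,0],[-25,-1,0],[-20,-1,0],[-6,0,0],[0,0,0],[0,0,0],[0,0,0]],"yaw":[0,0,0,0,0,0,0,0,0],"claw":[0.73,0.73,0.73,0.8,1,1,1,1,1]}'
python3 -m inch '{"travel":[[0,0,5],[0,0,5],[0,0,5],[0,0,0],[0,0,0]],"yaw":[0,0,0,0,0],"claw":[1,1,1,1,1]}'
python3 - <<'E'
from h import *
im=snap("wrist","o1.png"); o=bot.get_obs(); W=R.from_quat(o["eef_rot"]).as_matrix()
for r in range(60,330,30):
    x=np.nonzero((im[r,200:345].min(1)>140))[0]+200; d=np.nonzero((im[r,200:345].max(1)<90))[0]+200
    print(r,x.min() if len(x) else 0,x.max() if len(x) else 0,len(d), d.mean() if len(d) else 0)
print(o["tcp_pos"],o["ft_force"])
E
```

```text
110 260 286 [0.6084 0.2591 0.045 ] [0.0799 0.002  0.0687]
180 259 285 [0.6159 0.2171 0.05  ] [0.0373 0.0014 0.0637]
250 258 284 [0.6238 0.1733 0.055 ] [-0.0072  0.0008  0.0587]
310 259 283 [0.632  0.1309 0.06  ] [-0.0505  0.0008  0.0536]
time_s: 21.65
tcp_pos: [0.6419, 0.0671, 0.1141]
eef_rot: [0.636, 0.772, -0.0, -0.0]
ft_force: [-0.8, -0.3, -0.6]
finger_gap: 0.0001
grasp_force: 0.0
time_s: 22.15
tcp_pos: [0.6418, 0.0662, 0.0988]
eef_rot: [0.636, 0.771, -0.0, -0.0]
ft_force: [0.8, 0.5, 0.3]
finger_gap: 0.0001
grasp_force: 0.0
60 260 292 0 0
90 260 292 0 0
120 259 292 0 0
150 259 291 0 0
180 0 0 45 274.0
210 0 0 85 293.70588235294116
240 0 0 97 289.0
270 0 0 70 283.0285714285714
300 262 282 48 271.2916666666667
[0.64205069 0.06611565 0.09915924] [ 0.05426005 -0.33800632 -0.23315586]
```

```bash
cat > flow.py <<'E'
from h import *
import sys,os
g=cv2.cvtColor(bot.snapshot("scene"),cv2.COLOR_RGB2GRAY)
if not os.path.exists("ref.png") : cv2.imwrite("ref.png",g)
r=cv2.imread("ref.png",0)
def tr(u,v):
    p=np.float32([[[u+i,v+j]] for i in(-2,0,2) for j in(-2,0,2)])
    q,s,e=cv2.calcOpticalFlowPyrLK(r,g,p,None,winSize=(13,13),maxLevel=2)
    return np.median((q-p)[s.ravel()==1].reshape(-1,2),0)
for nm,u,v,L in [("frontnear",285,182,.165),("ellipse",284,154,.09),("rear",250,164,.01),("block",312,198,0)]:
    print(nm,tr(u,v).round(2),end="; ")
o=bot.get_obs(); print("z %.4f fz %.1f t %.1f"%(o["tcp_pos"][2],o["ft_force"][2],o["time_s"]))
E
python3 flow.py
python3 -m inch '{"travel":[[0,0,3],[0,0,3],[0,0,3],[0,0,0]],"yaw":[0,0,0,0],"claw":[1,1,1,1]}' | grep -E "tcp|ft"
for i in 1 ; do python3 -m inch '{"travel":[[0,0,2],[0,0,0]],"yaw":[0,0],"claw":[1,1]}' | grep -E "tcp|ft"; done
python3 -m inch '{"travel":[[0,0,2],[0,0,0]],"yaw":[0,0],"claw":[1,1]}' | grep -E "tcp|ft"
python3 flow.py
```

```text
frontnear [0. 0.]; ellipse [0. 0.]; rear [0. 0.]; block [0. 0.]; z 0.0994 fz 0.0 t 22.2
tcp_pos: [0.6416, 0.066, 0.0894]
ft_force: [-0.9, 0.4, 0.3]
tcp_pos: [0.642, 0.0661, 0.088]
ft_force: [-0.0, 0.0, 0.5]
tcp_pos: [0.642, 0.0661, 0.086]
ft_force: [0.4, 0.1, -0.3]
frontnear [-0.01  0.  ]; ellipse [ 0.25 -0.09]; rear [0.01 0.01]; block [-0.01 -0.01]; z 0.0861 fz -1.1 t 23.1
```

```bash
python3 -m inch '{"travel":[[0,0,2],[0,0,2],[0,0,0]],"yaw":[0,0,0],"claw":[1,1,1]}' | grep -E "tcp|ft"
python3 -m inch '{"travel":[[0,0,2],[0,0,2],[0,0,0]],"yaw":[0,0,0],"claw":[1,1,1]}' | grep -E "tcp|ft"
python3 -m inch '{"travel":[[0,0,2],[0,0,2],[0,0,0]],"yaw":[0,0,0],"claw":[1,1,1]}' | grep -E "tcp|ft"
python3 flow.py
```

```text
tcp_pos: [0.6424, 0.0659, 0.0826]
ft_force: [1.3, -0.8, 1.7]
tcp_pos: [0.6424, 0.0657, 0.0784]
ft_force: [0.8, -1.0, 3.3]
tcp_pos: [0.6421, 0.066, 0.074]
ft_force: [0.4, -2.0, 3.1]
frontnear [-0.14 -0.57]; ellipse [-0.85 -0.09]; rear [-0.06 -0.12]; block [-0.05  0.02]; z 0.0741 fz 2.5 t 24.1
```

```bash
python3 -m inch '{"travel":[[0,0,3],[0,0,3],[0,0,3],[0,0,3],[0,0,0]],"yaw":[0,0,0,0,0],"claw":[1,1,1,1,1]}' | grep -E "tcp|ft"
python3 flow.py
python3 -m inch '{"travel":[[0,0,3],[0,0,3],[0,0,3],[0,0,0],[0,0,0]],"yaw":[0,0,0,0,0],"claw":[1,1,1,1,1]}' | grep -E "tcp|ft"
python3 flow.py
```

```text
tcp_pos: [0.6418, 0.066, 0.0615]
ft_force: [1.1, -2.3, 3.4]
frontnear [-0.44 -1.54]; ellipse [ 0.28 -0.77]; rear [-0.18 -0.32]; block [-0.02  0.05]; z 0.0618 fz 2.7 t 24.6
tcp_pos: [0.6426, 0.0657, 0.0536]
ft_force: [1.3, -3.7, 4.8]
frontnear [-0.53 -2.21]; ellipse [ 0.23 -1.89]; rear [-0.18 -0.39]; block [-0.06  0.01]; z 0.0536 fz 4.8 t 25.1
```

```bash
python3 -m inch '{"travel":[[-1,0,2],[-1,0,2],[-0.5,0,2],[-0.5,0,2],[0,0,0],[0,0,0],[0,0,0]],"yaw":[0,0,0,0,0,0,0],"claw":[1,1,1,1,1,1,1]}' | grep -E "tcp|ft"
python3 flow.py
python3 - <<'E'
from h import *
a=cv2.imread("ref.png",0).astype(int); b=cv2.cvtColor(bot.snapshot("scene"),cv2.COLOR_RGB2GRAY); cv2.imwrite("pics/p_hi.png",b)
d=b.astype(int)-a
print(d[168:206:2,264:316:2])
E
```

```text
tcp_pos: [0.6429, 0.065, 0.0462]
ft_force: [-0.1, 1.9, 6.3]
frontnear [-0.72 -2.93]; ellipse [-2.44 -1.91]; rear [-0.13 -0.41]; block [-0.03  0.04]; z 0.0462 fz 6.7 t 25.9
[[ -16  -28  -14   -3   -3   -2   -2   -4   -2   -2   -3    0   -4   -3
    -3   -2   -4   -3   -1   -1   -4  -10  -31  -63  -59  -37]
 [   7    2  -37  -21   -7   -2   -2   -2   -3   -2   -2   -3   -2   -2
    -2   -2   -2   -1   -3  -12  -35  -63  -54  -35    4    7]
 [  -8    1    9  -35  -30  -15   -2   -4   -2   -3   -1    1   -2   -4
    -2   -1   -3  -15  -37  -67  -52  -30    3    9   -1   -6]
 [ -26  -14   -4   10  -17  -41  -25   -6   -2   -4  -13   -2   -1   -3
    -5  -16  -39  -67  -51  -27    8    9    0   -5  -23  -45]
 [ -12  -30  -19   -7    3    2  -44  -36  -13   -6  -17   -2   -3  -19
   -48  -69  -51  -28    5    3    1   -6  -22  -42  -52  -47]
 [  -1   -6  -33  -27  -14    1   16  -32  -47  -21   23  -12  -51  -71
   -48  -24    5    2   -1  -12  -26  -42  -70  -68  -22  -11]
 [  24   -3    0  -26  -39  -18   -4   15  -17  -55  -59  -70  -49  -24
     5    2    1   -8  -27  -44  -74  -71  -44
[... 937 characters left out ...]
 -2    2   -1   -2  -11]
 [   2   -1  -14  -40  -32   31   15   -3  -14  -40    3   -8  -36  -19
     0    4    2    3    0   -1   -2    0    0    1   -3    1]
 [   3   -1  -10   -5   -1   46   50   42   49   -8  -45  -20   -3   -4
   -17   -2   -3    0   -4    4   -2    2    2   -2   -5   -1]
 [  -4   -1    2   -1    1   31   85   89    2  -18   -3  -12  -37  -31
   -11   -1    2   -3   -1   -1   -2    0    5    0   -1   -1]
 [  -1    2    1   -3    0    3   12    2   -1  -14  -31  -37   -4   -2
    -1    4    3   -2   -3    3   -6    1    4   -1    1   -3]
 [   3    0   -2   -1   -4   -4   -5    2    6    0  -11   -1    2   -1
    -2   -1   -1    0   -7   -6    1   -2   -1    2    2   -4]]
```

```bash
python3 -m inch '{"travel":[[0,0,-2],[0,0,-2],[0,0,-2],[0,0,-2],[0,0,-2],[0,0,-2],[0,0,0]],"yaw":[0,0,0,0,0,0,0],"claw":[1,1,1,1,1,1,1]}' | grep -E "tcp|ft"
python3 flow.py
python3 -m inch '{"travel":[[0,0,-2],[0,0,-2],[0,0,-2],[0,0,0]],"yaw":[0,0,0,0],"claw":[1,1,1,1]}' | grep -E "tcp|ft"
python3 flow.py
```

```text
tcp_pos: [0.6428, 0.0631, 0.0574]
ft_force: [-0.2, -0.1, 1.0]
frontnear [-0.59 -2.74]; ellipse [-2.28 -1.79]; rear [-0.1  -0.35]; block [-0.01  0.01]; z 0.0574 fz -0.7 t 26.7
tcp_pos: [0.6431, 0.0631, 0.0639]
ft_force: [-0.3, -1.2, -0.2]
frontnear [-0.62 -2.73]; ellipse [-1.45 -1.85]; rear [-0.09 -0.36]; block [-0.02  0.02]; z 0.0637 fz 0.3 t 27.1
```

The mixer stayed up when I eased off (front corner still 2.7 px high, and no finger force), so the prop holds. Next I grip the bar in front of its handle.

```bash
python3 -m inch '{"travel":[[0,0,-10],[0,0,-15],[15,0,-5],[20,1,0],[20,0,0],[5,0,0],[0,0,0],[0,0,0]],"yaw":[0,0,0,0,0,0,0,0],"claw":[1,0.9,0.53,0.53,0.53,0.53,0.53,0.53]}' | grep -E "tcp|ft|gap"
python3 - <<'E'
from h import *
im=snap("wrist","q1.png"); o=bot.get_obs(); W=R.from_quat(o["eef_rot"]).as_matrix()
for r in range(60,330,30):
    x=np.nonzero((im[r,200:345].min(1)>140))[0]+200; d=np.nonzero((im[r,200:345].max(1)<60))[0]+200
    p=pt("wrist",x.mean(),r,.039) if len(x) else o["tcp_pos"]
    print(r,len(x),(W.T@(p-o["tcp_pos"]))[:2].round(4),len(d))
E
python3 flow.py
```

```text
tcp_pos: [0.6324, 0.1221, 0.0936]
ft_force: [-0.4, 0.3, -0.2]
finger_gap: 0.0404
60 32 [0.1086 0.0028] 0
90 32 [0.0912 0.0028] 0
120 31 [0.0741 0.0026] 0
150 32 [0.0569 0.0023] 0
180 31 [0.0392 0.002 ] 0
210 29 [0.0209 0.0021] 0
240 28 [0.0015 0.0018] 0
270 11 [-0.0195 -0.0017] 24
300 22 [-0.0427  0.0015] 63
frontnear [-0.6  -2.73]; ellipse [-1.64 -1.94]; rear [-0.1  -0.37]; block [-0.03 -0.  ]; z 0.0934 fz -0.5 t 28.1
```

```bash
python3 -m inch '{"travel":[[3,1.5,10],[0,0,15],[0,0,15],[0,0,12],[0,0,8],[0,0,0],[0,0,0]],"yaw":[0,0,0,0,0,0,0],"claw":[0.53,0.53,0.53,0.53,0.53,0.53,0.53]}' | grep -E "tcp|ft|gap"
python3 -m inch '{"travel":[[0,0,0],[0,0,0],[0,0,0],[0,0,0],[0,0,0]],"yaw":[0,0,0,0,0],"claw":[0.7,0.8,0.82,0.82,0.82]}' | grep -E "tcp|ft|gap|grasp"
python3 flow.py
```

```text
tcp_pos: [0.6331, 0.1255, 0.0331]
ft_force: [-0.1, 0.4, 0.1]
finger_gap: 0.04
tcp_pos: [0.6339, 0.1255, 0.0342]
ft_force: [0.4, -0.2, 3.1]
finger_gap: 0.0165
grasp_force: 53.0
frontnear [-0.64 -2.76]; ellipse [-1.2  -1.69]; rear [-0.12 -0.36]; block [0.03 0.03]; z 0.0342 fz 2.2 t 29.3
```

```bash
python3 -m inch '{"travel":[[0,0,0],[0,0,0],[0,0,0]],"yaw":[0,0,0],"claw":[0.803,0.803,0.803]}' | grep -E "tcp|ft|gap|grasp"
python3 -m inch '{"travel":[[0,0,-2],[0,0,-2],[0,0,0]],"yaw":[0,0,0],"claw":[0.803,0.803,0.803]}' | grep -E "tcp|ft|gap|grasp"
python3 flow.py
```

```text
tcp_pos: [0.6338, 0.1255, 0.034]
ft_force: [0.9, 0.2, 4.5]
finger_gap: 0.017
grasp_force: 36.7
tcp_pos: [0.6319, 0.1254, 0.0359]
ft_force: [0.8, -0.3, -1.2]
finger_gap: 0.0171
grasp_force: 36.0
frontnear [-0.6  -2.72]; ellipse [-1.24 -1.98]; rear [-0.08 -0.36]; block [-0.08  0.16]; z 0.0358 fz -1.8 t 29.9
```

```bash
for i in 1; do python3 -m inch '{"travel":[[0,0,-2],[0,0,-2],[0,0,0]],"yaw":[0,0,0],"claw":[0.79,0.79,0.79]}' | grep -E "tcp|ft|grasp"; python3 flow.py; done
python3 -m inch '{"travel":[[0,0,-2],[0,0,-2],[0,0,0]],"yaw":[0,0,0],"claw":[0.79,0.79,0.79]}' | grep -E "tcp|ft|grasp"; python3 flow.py
```

```text
tcp_pos: [0.6333, 0.1256, 0.0417]
ft_force: [0.1, -1.0, -2.5]
grasp_force: 2.4
frontnear [-0.59 -2.72]; ellipse [-1.81 -2.07]; rear [-0.1  -0.36]; block [-0.04  0.1 ]; z 0.0416 fz -0.6 t 30.3
tcp_pos: [0.6336, 0.1255, 0.046]
ft_force: [-0.3, 0.6, -1.2]
grasp_force: 2.0
frontnear [-0.6  -2.71]; ellipse [-1.38 -1.9 ]; rear [-0.1  -0.35]; block [-0.06  0.  ]; z 0.0457 fz -1.5 t 30.6
```

```bash
python3 -m inch '{"travel":[[0,0,-2],[0,0,-2],[0,0,-2],[0,0,-2],[0,0,0]],"yaw":[0,0,0,0,0],"claw":[0.793,0.793,0.793,0.793,0.793]}' | grep -E "tcp|ft|grasp"; python3 flow.py
python3 - <<'E'
from h import *
im=snap("wrist","r1.png"); q=cv2.imread("pics/q1.png")[:,:,::-1]
m=cv2.imread("pics/m1.png")[:,:,::-1]
for nm,a in(("now",im),("m1",m)):
    print(nm,[(r,int((a[r,200:345].min(1)>140).sum())) for r in range(70,260,20)])
E
```

```text
tcp_pos: [0.6335, 0.1255, 0.0538]
ft_force: [0.5, 0.4, -1.9]
grasp_force: 6.4
frontnear [-0.59 -2.7 ]; ellipse [-1.42 -1.88]; rear [-0.1  -0.36]; block [-0.01  0.01]; z 0.0536 fz -1.9 t 31.2
now [(70, 42), (90, 41), (110, 41), (130, 42), (150, 42), (170, 41), (190, 41), (210, 41), (230, 41), (250, 41)]
m1 [(70, 39), (90, 40), (110, 40), (130, 41), (150, 71), (170, 41), (190, 40), (210, 40), (230, 39), (250, 40)]
```

```bash
python3 -m inch '{"travel":[[0,0,0],[0,0,0],[0,0,0],[0,0,-1],[0,0,-1],[0,0,0]],"yaw":[0,0,0,0,0,0],"claw":[0.82,0.9,1,1,1,1]}' | grep -E "tcp|ft|grasp"; python3 flow.py
python3 -m inch '{"travel":[[-2,0,-0.4],[-3,0,-0.6],[-3,0,-0.6],[0,0,0]],"yaw":[0,0,0,0],"claw":[1,1,1,1]}' | grep -E "tcp|ft|grasp"; python3 flow.py
python3 -m inch '{"travel":[[-4,0,-0.8],[-5,0,-1],[-5,0,-1],[0,0,0]],"yaw":[0,0,0,0],"claw":[1,1,1,1]}' | grep -E "tcp|ft|grasp"; python3 flow.py
```

```text
tcp_pos: [0.6331, 0.1255, 0.0553]
ft_force: [-0.7, -0.0, -1.4]
grasp_force: 60.3
frontnear [-0.61 -2.7 ]; ellipse [-0.57 -2.25]; rear [-0.1  -0.36]; block [ 0.05 -0.04]; z 0.0552 fz -2.6 t 31.9
tcp_pos: [0.635, 0.117, 0.0571]
ft_force: [-0.1, -0.0, -1.5]
grasp_force: 60.3
frontnear [-0.6  -2.71]; ellipse [-1.3 -1.8]; rear [-0.1  -0.37]; block [ 0.08 -0.13]; z 0.0570 fz -2.4 t 32.4
tcp_pos: [0.6378, 0.1029, 0.06]
ft_force: [-0.0, 0.1, -1.8]
grasp_force: 60.3
frontnear [-0.61 -2.72]; ellipse [-1.33 -1.9 ]; rear [-0.1  -0.35]; block [ 0.17 -0.18]; z 0.0599 fz -2.3 t 32.8
```

```bash
python3 -m inch '{"travel":[[-7,0,-2],[-7,0,-2],[-6,0,-2],[0,0,-15],[0,0,-20],[0,0,-20],[0,0,-10],[0,0,0],[0,0,0],[0,0,0]],"yaw":[0,0,0,0,0,0,0,5.5,5.4,0],"claw":[1,1,1,1,1,1,1,1,1,1]}' | grep -E "tcp|ft|grasp|eef"; python3 flow.py
python3 -m inch '{"travel":[[-21,-26,0],[-21,-26,0],[-21,-26,0],[-21,-27,0],[-21,-27,0],[-21,-27,0],[-21,-27,0],[-21,-26,0],[0,0,0],[0,0,0]],"yaw":[0,0,0,0,0,0,0,0,0,0],"claw":[1,1,1,1,1,1,1,1,1,1]}' | grep -E "tcp|ft|grasp|eef"
python3 - <<'E'
from h import *
im=snap("wrist","s1.png"); snap("scene","s2.png")
c=im[:,258:286].min(2).mean(1); print(c[::10].round().astype(int).tolist())
b=cv2.imread("pics/s2.png"); 
E
```

```text
tcp_pos: [0.6413, 0.0843, 0.1313]
eef_rot: [0.707, 0.707, 0.0, 0.0]
ft_force: [-0.1, -0.4, -3.0]
grasp_force: 60.2
frontnear [-0.6  -2.71]; ellipse [-1.12 -1.99]; rear [-0.11 -0.36]; block [20.75 -9.4 ]; z 0.1310 fz -2.5 t 33.9
tcp_pos: [0.4293, -0.0842, 0.131]
eef_rot: [0.707, 0.707, 0.001, 0.0]
ft_force: [0.2, 0.2, -1.7]
grasp_force: 60.2
[193, 194, 195, 196, 196, 197, 197, 197, 197, 198, 198, 198, 198, 198, 199, 199, 198, 198, 198, 198, 198, 198, 198, 198, 198, 198, 197, 197, 197, 197, 196, 197, 192, 149, 141, 129, 131, 25, 24, 25, 24, 24]
```

```bash
python3 -m inch '{"travel":[[0,0,20],[0,0,25],[0,0,25],[0,0,15],[0,0,6],[0,0,0],[0,0,0]],"yaw":[0,0,0,0,0,0,0],"claw":[1,1,1,1,1,1,1]}' | grep -E "tcp|ft|grasp"
python3 -m inch '{"travel":[[0,0,2],[0,0,2],[0,0,2],[0,0,2],[0,0,0]],"yaw":[0,0,0,0,0],"claw":[0.85,0.82,0.81,0.803,0.803]}' | grep -E "tcp|ft|grasp"
python3 -m inch '{"travel":[[0,0,2],[0,0,2],[0,0,2],[0,0,2],[0,0,2],[0,0,2],[0,0,2],[0,0,0]],"yaw":[0,0,0,0,0,0,0,0],"claw":[0.803,0.803,0.803,0.803,0.803,0.803,0.803,0.803]}' | grep -E "tcp|ft|grasp"
```

```text
tcp_pos: [0.4303, -0.0839, 0.0406]
ft_force: [0.3, -0.3, -1.6]
grasp_force: 60.2
tcp_pos: [0.4292, -0.0839, 0.0315]
ft_force: [-0.0, -0.2, -2.1]
grasp_force: 35.5
tcp_pos: [0.4292, -0.0838, 0.0174]
ft_force: [0.1, -1.1, 0.1]
grasp_force: 35.6
```

Now I release and lift, then check the bar, the block and the mixer.

```bash
python3 -m inch '{"travel":[[0,0,1],[0,0,1],[0,0,0],[0,0,0],[0,0,0],[0,0,0],[0,0,0]],"yaw":[0,0,0,0,0,0,0],"claw":[0.795,0.79,0.785,0.77,0.73,0.6,0.5]}' | grep -E "tcp|ft|gap"
python3 -m inch '{"travel":[[0,0,-10],[0,0,-25],[0,0,-40],[0,0,-40],[0,0,-40],[0,0,0],[0,0,0]],"yaw":[0,0,0,0,0,0,0],"claw":[0.5,0.5,0.5,0.5,0.5,0.5,0.5]}' | grep -E "tcp|ft|gap"
python3 - <<'E'
from h import *
im=snap("wrist","t1.png").astype(int); snap("scene","t2.png"); snap("top","t3.png")
# steel bar blob
m=((im.min(2)>120)&(im.max(2)-im.min(2)<70)).astype(np.uint8); m[:, :235]=0; m[:,310:]=0
n,l,s,c=cv2.connectedComponentsWithStats(m)
for i in range(1,n):
    if s[i,4]>150: x,y,w,h,a=s[i]; print(s[i],pt("wrist",x+w/2,y,.005).round(4),pt("wrist",x+w/2,y+h,.008).round(4))
for f in("g2.png","t2.png"):pass
a=cv2.imread("pics/a_s.png",0);b=cv2.imread("pics/t2.png",0)
for nm,u,v in [("block",317,198),("whitebox",239,222),("bluebox",219,203),("calc",402,320),("pink",287,227)]:
    p=np.float32([[[u+i,v+j]] for i in(-3,0,3) for j in(-3,0,3)])
    q,st,e=cv2.calcOpticalFlowPyrLK(a,b,p,None,winSize=(21,21),maxLevel=1); print(nm,np.median((q-p).reshape(-1,2),0).round(2),e.mean())
E
python3 flow.py
```

```text
tcp_pos: [0.4294, -0.0839, 0.0158]
ft_force: [0.3, 0.1, 0.8]
finger_gap: 0.0427
tcp_pos: [0.4305, -0.0844, 0.1729]
ft_force: [-0.9, -0.3, -0.8]
finger_gap: 0.0426
[ 260    9   21  218 4201] [0.4277 0.0921 0.005 ] [ 0.4278 -0.1129  0.008 ]
block [3.31 2.72] 30.091057
whitebox [0.03 0.  ] 3.807902
bluebox [0.02 0.  ] 3.6269608
calc [ 0.01 -0.  ] 3.5161092
pink [-0.14  0.01] 6.5612483
frontnear [-0.61 -2.69]; ellipse [-1.24 -2.11]; rear [-0.12 -0.36]; block [ 63.02 -11.84]; z 0.1691 fz 0.1 t 38.5
```

```bash
python3 - <<'E'
from h import *
W=cv2.imread("pics/t1.png").astype(int); S=cv2.imread("pics/t2.png").astype(int)
# steel profile along wrist bar centre
for r in range(190,300,6): print(r,W[r,262:280].min(1).mean().round(),end=" ")
print()
# widths in wrist
print([(r,int((W[r,240:300].min(1)>120).sum())) for r in range(15,225,20)])
# project expected flat points into scene and check gray along it
m=bot.camera_model("scene");K=m["camera_matrix"];Rm=R.from_quat(m["orientation"]).as_matrix()
def pr(p):
    c=Rm.T@(np.array(p)-m["eye"]); return K[0,0]*c[0]/-c[2]+K[0,2], -K[1,1]*c[1]/-c[2]+K[1,2]
# handle profile across: for bar at y, scan scene perpendicular; report bright/dark centroid row vs predicted
for y in (.08,.04,0,-.04,-.08,-.12,-.14):
    u,v=pr((.4278,y,.008)); row=S[int(round(v)),int(u)-16:int(u)+17]
    steel=np.nonzero((row.min(1)>110))[0]; dark=np.nonzero(row.max(1)<75)[0]
    print(y,round(u,1),round(v,1),"steel",(steel.mean()-16+int(u)).round(1) if len(steel) else None,len(steel),"dark",(dark.mean()-16+int(u)).round(1) if len(dark) else None,len(dark), "dz+20:",np.round(pr((.4278,y,.028)),1))
E
```

```text
190 210.0 196 210.0 202 211.0 208 210.0 214 120.0 220 101.0 226 100.0 232 100.0 238 52.0 244 43.0 250 44.0 256 43.0 262 43.0 268 30.0 274 29.0 280 30.0 286 31.0 292 32.0 298 31.0 
[(15, 20), (35, 21), (55, 20), (75, 20), (95, 20), (115, 21), (135, 20), (155, 20), (175, 20), (195, 19), (215, 8)]
0.08 285.2 261.7 steel 285.5 10 dark None 0 dz+20: [285.2 255.7]
0.04 293.5 272.6 steel 294.5 10 dark None 0 dz+20: [293.5 266.6]
0 302.1 283.9 steel 303.0 11 dark None 0 dz+20: [302.2 277.9]
-0.04 311.0 295.7 steel 312.0 11 dark None 0 dz+20: [311.3 289.7]
-0.08 320.4 308.0 steel 321.0 11 dark None 0 dz+20: [320.8 302.1]
-0.12 330.3 321.0 steel 330.5 8 dark 329.0 3 dz+20: [330.8 315. ]
-0.14 335.4 327.7 steel None 0 dark 336.0 11 dz+20: [335.9 321.7]
```

```bash
python3 -c "
from bench import bot
print(bot.finish_job())"
```

```text
the job is handed in; nothing more can be done
None
```

The job is handed in, verdict not shown. By my last measurements the mixer stands tilted on its prop, the bar lies flat well clear of it and the bystanders are unmoved; the fulcrum block may have shifted slightly (unclear reading).

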